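# Demould a mortar cube with the trigger clamp

### The job

Demould the mortar cube: pull the clamp's trigger again and again until the ram has pushed the cube right out of its steel mould and the cube is lightly but firmly nipped against the rubber pad of the fixed jaw; the mortar is young, so stop pulling when you feel it nip and do not crush it. Then press the release lever fully down and slide the ram by its knob all the way back out of the mould, leaving the cube standing free on the landing in front of the pad. Do not push the other cubes or the brush about.

Things in the scene. Friction and masses are not known exactly. Their poses are not given: they have to be found in the camera images.
- clamp: Clamp on a grey base plate 96 x 300 x 10 mm, fixed to the bench. Origin on the worktop under the ram's line, +y the way the ram pushes, z up. From -y to +y: release lever, trigger in its housing (tops at z = 58 and 86 mm), ram knob, dark steel mould (open top and ends, y = 12 to 44 mm, top at z = 46 mm), steel landing (top at z = 16 mm), fixed jaw (pad face at y = 77 mm, top at z = 52 mm).
- cube: 28 mm mortar cube, about 50 g, stuck between the mould's walls. Origin under its centre, z up. At the start its y in the clamp's frame is 27 to 30 mm, nipped against the pad 63 to 65 mm. It sticks over the first 19 mm of its way (the trigger then needs 6 to 15 N), then slides easily. It crumbles when nipped between ram and pad with more than 40 N.
- jaw_pad: Black rubber pad, 30 x 30 x 8 mm, on the fixed jaw. Origin at the middle of the face that looks at the mould. It gives 1 mm in 25 N, along the clamp's y.
- trigger_grip (a point): Middle of the trigger's grip face, 68 mm above its pivot pin; moves with it. The trigger is an upright black handle 26 mm wide and 11 mm thick, z = 120 to 150 mm. The face looks along the clamp's +y; push it towards -y.
- trigger (a joint): Angle in rad: 0 at rest, sprung back there (2 N at the grip); 0.52 at its stop, the grip 35 mm towards -y. After 0.1 to 0.2 rad idle a pawl takes the ram along, up to 8 mm a stroke; let back to rest, it leaves the ram held by a ratchet (4 mm pitch). 1 N at the grip gives 2.5 N at the ram, less 4 N friction and the spring: cube nipped, 11 N at the grip press it with about 18 N, 20 N with 43 N.
- ram (a joint): Ram travel in m along the clamp's +y: 0 fully back, 0.052 at most. Its 22 mm square steel face lies at y = 4 mm + this value. The ratchet stops it from moving back; with the release lever down it slides at about 4 N.
- ram_knob (a point): Middle of the ram's black knob, 20 mm in diameter, upright axis, from z = 80 to 106 mm on a 10 mm post. It lies at y = -42 mm + ram travel in the clamp's frame.
- release_pad (a point): Middle of the top of the release lever's black thumb pad, 34 mm (clamp's x) by 22 mm (clamp's y), at the -y end of the clamp. Press it straight down.
- release (a joint): Release lever angle in rad: 0 up (ratchet holds), 0.42 fully down at its stop (pad 17 mm lower); from 0.25 on the ratchet is lifted. It takes 3 to 10 N and stays where it is put.
- brush: Dusting brush, 206 mm long, lying beside the clamp on the robot's side. Bystander. Origin under its middle.
- cube_a: Another mortar cube, 28 mm, already demoulded, on the worktop on the robot's side of the clamp. Bystander. Origin under its middle.
- cube_b: Another mortar cube, 28 mm, already demoulded, on the worktop near cube_a. Bystander. Origin under its middle.
Not all that is in view belongs to the job. What is shaped like the cube but blue or turquoise is not meant.

How it is judged:
By the outcome, as a careful person would: the job done as asked, in the order asked, and still so for the second after the job is handed in, with the robot touching nothing.
It also fails if it takes over 67 s, if anything falls off the work surface, if the arm or the gripper's body presses on something with over 40 N, if the wrist force passes 120 N, or if a joint passes its speed limit or range.

### The arm

A 6-joint arm with a two-finger parallel gripper is mounted at the origin on a cart in front of the work surface, level with it; the furniture and walls round the work are solid. World frame = base frame: x ahead of the robot, y to its left, z up, the work surface at z = 0. Lengths are in m, angles in rad, forces in N, time in s.
With the tool pointing down it reaches from about 0.275 to 0.875 m from the base axis. Payload 12.5 kg.
Tool frame: the origin (TCP) lies midway between the tips of the shut fingers; the grasp point (between the pads) lies 19 mm behind it; z points along the fingers, x is the direction in which the jaws open and shut, and the axes are right-handed (so a half turn about z gives the same grasp; the last joint's range is limited). The gripper opens to 85 mm and grips with 20 to 120 N. Pads are 22 mm wide; open, the fingers measure 114 mm over their backs; the gripper's body (76 mm by 85 mm) begins 54 mm behind the grasp point. The pads swing forward as they close: fully open they stand 13 mm farther back than shut.
Start: joints at [1.027, 0.351, 1.652, -0, 1.139, -0.085], TCP at [0.244, 0.493, 0.197] pointing down, gripper open.
Joint ranges: [-2.75, 2.75], [-0.79, 2.1], [0.01, 2.65], [-1.57, 4.71], [0.07, 3.14], [-2.87, 2.87]. Speed limits (rad/s): [2.22, 2.22, 2.79, 3.14, 3.14, 3.14].

### API

Orientations are given as a unit quaternion [x, y, z, w].
In Python, from plant import ctrl gives the robot as it stands. Calls block until the motion is done:
- ctrl.movep(position, orientation): joint-space move of the TCP to a pose.
- ctrl.servo_line(position, speed=0.15, rot=None, guard=None): straight line of the TCP; rot=None keeps the orientation; speed is the mean speed in m/s. With guard (N) it stops when the force on the tool has changed by that much, and returns True; else False.
- ctrl.set_joints(angles): joint-space move.
- ctrl.move_gripper(opening): finger opening in m; the grip force is fixed at half the most; returns when the fingers have stopped.
- ctrl.hold(seconds).
- ctrl.inverse_kinematics(position, orientation): joint angles nearest the present ones, or None.
- ctrl.get_obs(): the state.
- ctrl.get_image(name): name is "scene" or "top" or "wrist"; returns a dict with "color" (420x560x3 uint8, blue, green, red), "z_map" (420x560 float32, m along the optical axis (not along the pixel's ray), 0 where there is no reading), "camera_matrix" (3x3 intrinsics, pixels), "T" (4x4, takes a point from camera to world coordinates); the wrist camera has in their place "mount" (4x4, takes a point from camera to tool coordinates, whose origin is the TCP and whose axes are the tool frame's). Camera axes: x right, y down, z forward; pixel columns grow to the right and rows downward; lengths in m; the calibration is good to about 2 mm. The wrist camera is an equidistant fisheye: a pixel r from the principal point sees the ray r / f radians off the axis. A picture is of the moment at which its call begins: read the wrist's pose just before it.
A pose or a line that the arm cannot do raises ctrl.PlanningError and nothing moves.
- ctrl.close_job(): hands the job in, once; it reports no verdict.
The state is a dict: "clock": time; "joint_pos": joint angles; "dq": joint speeds; "tau": joint torques, N m; "tool_pos": TCP position; "tool_rot": TCP orientation; "force": force on the tool from outside, world axes, zero at the start; "moment": the same for the moment, N m; "gripper_width": finger opening in m.
Only numpy, scipy, OpenCV 4.12 (cv2) and the standard library are available. Lean on these libraries where they do the work, as an engineer would, in place of code of your own. Each camera call takes 0.05 s, during which the arm holds its last target.

## Working session

There is one attempt and no reset: what is moved stays moved. The work goes in short steps, each a Python script; the robot and the scene stay as the last script left them, time stands still between calls to the robot, and variables do not carry over. Pictures are saved under pics/ and viewed, and the job is handed in when it is done.

```bash
ls; mkdir -p pics; python3 - <<'E'
from plant import ctrl
import cv2,numpy as np
o=ctrl.get_obs();print(o)
for n in ("scene","top","wrist"):
    i=ctrl.get_image(n);cv2.imwrite(f"pics/{n}0.png",i["color"]);print(n,i["camera_matrix"],i.get("T",i.get("mount")))
    np.savez(f"{n}0.npz",**i)
E
```

```text
pics
{'clock': 0.0, 'joint_pos': array([ 1.02740522e+00,  3.51262591e-01,  1.65243151e+00,  6.43858997e-05,
        1.13909295e+00, -8.46109732e-02]), 'dq': array([-0.00051281,  0.00031172, -0.00119279,  0.00084253, -0.00048236,
        0.00043348]), 'tau': array([-6.89399476e-04, -5.06092572e+01, -2.91408366e+01, -1.57103973e-04,
        4.42811273e-03,  1.27422186e-05]), 'tool_pos': array([0.2433434 , 0.4928226 , 0.19624119]), 'tool_rot': array([ 8.49375767e-01,  5.27788262e-01, -5.45338883e-04,  2.45162993e-04]), 'force': array([ 0.17806746,  0.22659532, -0.2400977 ]), 'moment': array([-0.01108243,  0.0142847 ,  0.00046929]), 'gripper_width': 0.0850650101143898}
scene [[510.21288005   0.         274.42511005]
 [  0.         510.21288005 208.90023434]
 [  0.           0.           1.        ]] [[-0.81679845 -0.3424888   0.46426469  0.00767538]
 [-0.57670029  0.46233907 -0.6735424   1.02281317]
 [ 0.01603302 -0.81788997 -0.57515123  0.70235425]
 [ 0.          0.          0.          1.        ]]
top [[518.08739753   0.         282.73368686]
 [  0.         518.08739753 206.62733496]
 [  0.           0.           1.        ]] [[ 0.01464901 -0.99340439  0.11372392  0.35811464]
 [-0.99967355 -0.01216961  0.0224656   0.31211177]
 [-0.02093345 -0.11401589 -0.99325836  1.12645574]
 [ 0.          0.          0.          1.        ]]
wrist [[325.1922621    0.         281.58862629]
 [  0.         325.1922621  208.14238675]
 [  0.           0.           1.        ]] [[ 9.99999947e-01 -2.94526818e-04 -1.41969277e-04  9.58772051e-04]
 [ 3.22290512e-04  9.61055894e-01  2.76353876e-01 -6.87113083e-02]
 [ 5.50467823e-05 -2.76353907e-01  9.61055938e-01 -1.77379907e-01]
 [ 0.00000000e+00  0.00000000e+00  0.00000000e+00  1.00000000e+00]]
```

View pics/scene0.png

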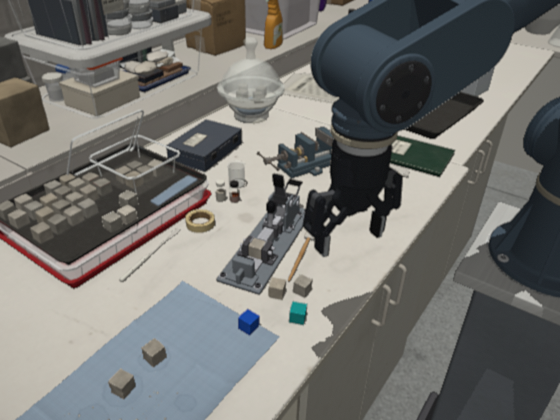

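View pics/top0.png

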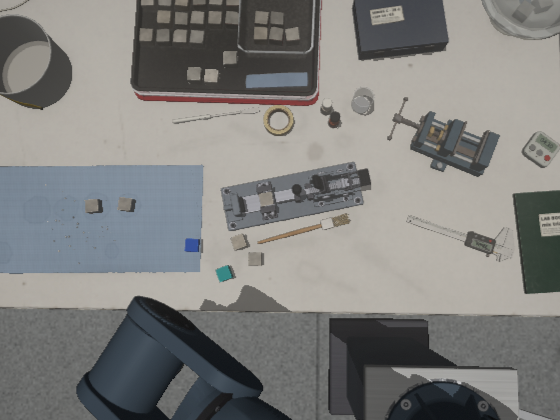

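View pics/wrist0.png

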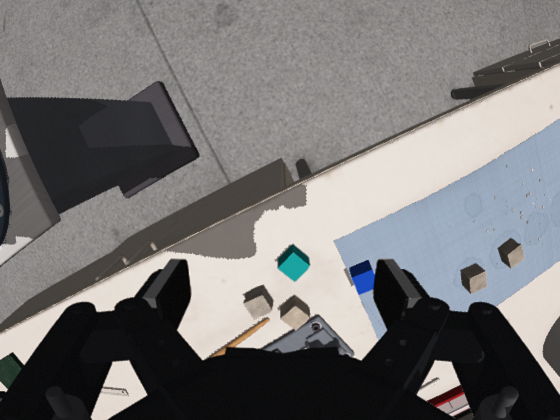

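The top view shows the clamp at about px (222–370, 163–230), with the jaw on the left and the release lever on the right. Next I'll zoom in and measure.

```bash
cat > h.py <<'E'
import numpy as np,cv2
from scipy.spatial.transform import Rotation as R
def load(n): return dict(np.load(n+".npz"))
def ray(i,u,v):
    K=i["camera_matrix"];d=np.array([(u-K[0,2])/K[0,0],(v-K[1,2])/K[1,1],1]);T=i["T"];return T[:3,3],T[:3,:3]@d
def onz(i,u,v,z):
    o,d=ray(i,u,v);return o+d*(z-o[2])/d[2]
def proj(i,p):
    T=i["T"];q=T[:3,:3].T@(np.asarray(p)-T[:3,3]);K=i["camera_matrix"];return K[0,0]*q[0]/q[2]+K[0,2],K[1,1]*q[1]/q[2]+K[1,2]
def cloud(i):
    K=i["camera_matrix"];z=i["z_map"];v,u=np.mgrid[:z.shape[0],:z.shape[1]]
    P=np.stack([(u-K[0,2])/K[0,0]*z,(v-K[1,2])/K[1,1]*z,z],-1)@i["T"][:3,:3].T+i["T"][:3,3]
    P[z==0]=np.nan;return P
def tri(i,a,j,b):
    o1,d1=ray(i,*a);o2,d2=ray(j,*b);A=np.stack([d1,-d2],1);s=np.linalg.lstsq(A,o2-o1,rcond=None)[0]
    p,q=o1+s[0]*d1,o2+s[1]*d2;return (p+q)/2,np.linalg.norm(p-q)
E
python3 - <<'E'
from h import *
t=load("top0");s=load("scene0")
c=t["color"][150:290,200:400];cv2.imwrite("pics/topc.png",cv2.resize(c,None,fx=4,fy=4,interpolation=cv2.INTER_CUBIC))
c=s["color"][160:330,210:340];cv2.imwrite("pics/scc.png",cv2.resize(c,None,fx=3.5,fy=3.5,interpolation=cv2.INTER_CUBIC))
P=cloud(t)
h=(np.nan_to_num(P[150:290,200:400,2])/0.2*255).clip(0,255).astype(np.uint8)
cv2.imwrite("pics/toph.png",cv2.applyColorMap(cv2.resize(h,None,fx=4,fy=4,interpolation=cv2.INTER_NEAREST),cv2.COLORMAP_JET))
E
```

```text
(no output)
```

View pics/topc.png

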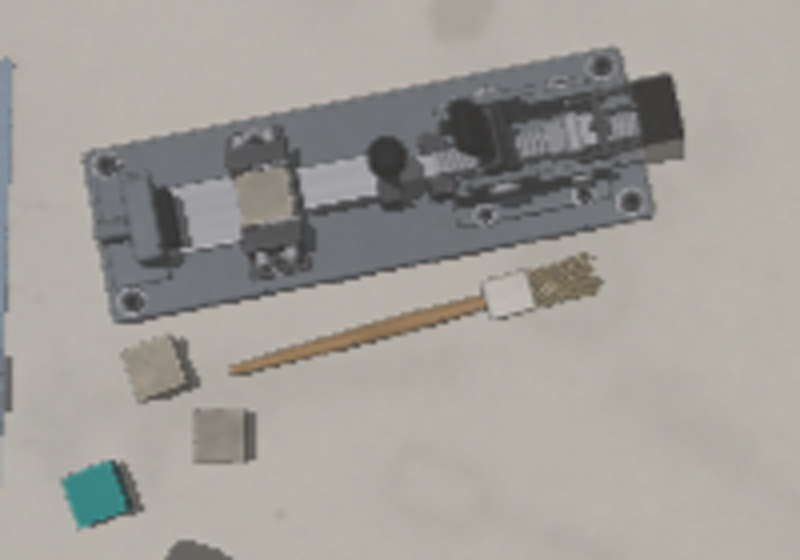

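View pics/scc.png

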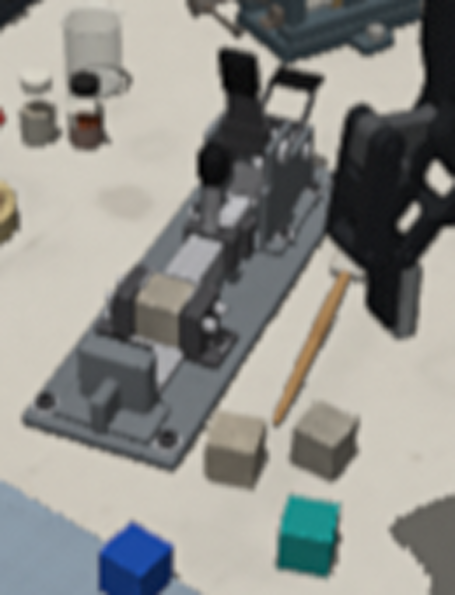

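View pics/toph.png

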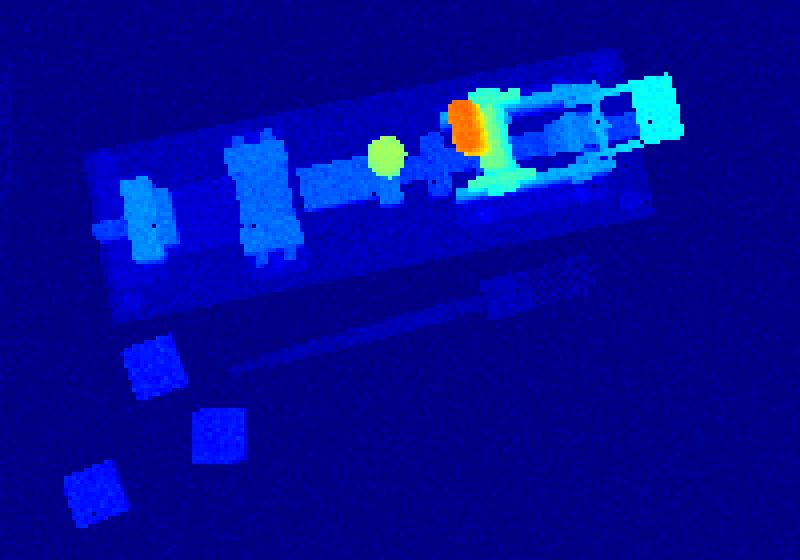

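The depth is clean: trigger at crop (465,128), knob (386,157), release pad (655,107). Next I'll measure the clamp frame.

```bash
python3 - <<'E'
from h import *
t=load("top0");P=cloud(t)
sub=P[150:290,200:400];z=sub[...,2]
print("table z",np.nanmedian(P[235:250,330:350,2]))
m=((z>0.004)&(z<0.016)).astype(np.uint8)
n,l,st,_=cv2.connectedComponentsWithStats(m);k=1+np.argmax(st[1:,4]);l=(l==k)
m2=((z>0.005)).astype(np.uint8);
n,L,st,_=cv2.connectedComponentsWithStats(m2);k=1+np.argmax(st[1:,4])
pts=sub[l][:,:2]
r=cv2.minAreaRect((pts*1000).astype(np.float32));print(r,cv2.boxPoints(r))
def comp(lo,hi,u0,v0,u1,v1):
    s=sub[v0//4:v1//4,u0//4:u1//4];mm=(s[...,2]>lo)&(s[...,2]<hi);q=s[mm];return q
for nm,a in dict(knob=(.098,.112,350,120,420,190),trig=(.142,.156,430,80,500,170),rel=(.06,.1,630,60,700,150),jaw=(.045,.058,110,160,190,280),cubea=(.02,.035,110,320,200,410),cubeb=(.02,.035,185,400,260,475)).items():
    q=comp(*a);print(nm,len(q),q.mean(0),cv2.minAreaRect((q[:,:2]*1000).astype(np.float32)))
E
```

```text
table z 0.0009685782441181123
((512.22802734375, 319.1313171386719), (103.06488037109375, 304.3194580078125), 11.765443801879883) [[430.75204 457.5865 ]
 [492.8045  159.66063]
 [593.704   180.67615]
 [531.65155 478.602  ]]
knob 74 [0.5119169  0.30916066 0.10504445] ((512.229736328125, 309.2854919433594), (18.254533767700195, 16.035181045532227), 0.7955684661865234)
trig 86 [0.5195959  0.27229869 0.15093538] ((519.7008056640625, 272.05279541015625), (23.323863983154297, 13.658720970153809), 4.237083435058594)
rel 184 [0.54152017 0.17135765 0.07510022] ((541.7427978515625, 173.24838256835938), (33.982818603515625, 27.164316177368164), 11.179999351501465)
jaw 209 [0.4855288  0.43371117 0.05128704] ((485.66864013671875, 433.0171813964844), (43.25371551513672, 23.90628433227539), 12.814743995666504)
cubea 180 [0.40849135 0.4306313  0.02882597] ((408.5108642578125, 430.907470703125), (28.58399772644043, 27.88996124267578), 21.82030487060547)
cubeb 178 [0.37289634 0.39599774 0.02836744] ((372.86834716796875, 395.2620544433594), (27.349088668823242, 27.212570190429688), 0.858906626701355)
```

```bash
cat >> h.py <<'E'
YAW=np.radians(12.0)
XC=np.array([np.cos(YAW),np.sin(YAW)]);YC=np.array([-np.sin(YAW),np.cos(YAW)])
E
python3 - <<'E'
from h import *
t=load("top0");P=cloud(t);sub=P[150:290,200:400].reshape(-1,3)
K=np.array([.5119,.3092])
x=(sub[:,:2]-K)@XC*1000;y=(sub[:,:2]-K)@YC*1000;z=sub[:,2]*1000
def seg(nm,m):
    q=np.c_[x,y,z][m];print(nm,len(q),"x",np.percentile(q[:,0],[2,50,98]).round(1),"y",np.percentile(q[:,1],[2,50,98]).round(1),"z",np.median(q[:,2]).round(1))
seg("mould",(abs(z-47)<4)&(y>40)&(y<110)&(abs(x)<50)&(abs(x)>16))
seg("cube/ramtop",(z>35)&(y>40)&(y<110)&(abs(x)<8))
seg("jaw",(abs(z-53)<4)&(y>100)&(abs(x)<50))
seg("landing",(abs(z-17)<2.5)&(y>80)&(y<120)&(abs(x)<10))
seg("plate",(abs(z-11)<2.5)&(abs(x)<60)&(abs(y)<240))
seg("knob",(abs(z-106)<4)&(abs(y)<15)&(abs(x)<20))
for a,b in((115,123),(123,131),(131,139),(139,145),(145,156)): seg(f"trig{a}",(z>a)&(z<b)&(y<-20)&(y>-70)&(abs(x)<30))
seg("housing",(abs(z-86)<4)&(y<-20)&(y>-100))
seg("rel",(abs(z-75)<7)&(y<-110)&(abs(x)<30))
for yy in range(30,140,4):
    m=(abs(x)<6)&(abs(y-yy)<2); print(yy,np.median(z[m]).round(1),end=" | ")
E
```

```text
mould 173 x [-27.3  16.5  27.9] y [50.3 65.3 80.7] z 47.0
cube/ramtop 121 x [-7.7 -0.1  7.8] y [40.7 62.7 78.3] z 44.6
jaw 155 x [-20.4   0.6  20.7] y [115.8 129.9 137.9] z 52.4
landing 111 x [-9.5 -0.1  9.4] y [ 81.4  97.9 113.8] z 16.7
plate 2221 x [-46.2 -12.4  47. ] y [-135.3   10.9  156.2] z 10.9
knob 62 x [-7.7  0.1  8.7] y [-7.8 -0.5  7.9] z 105.6
trig115 1 x [9.6 9.6 9.6] y [-50.1 -50.1 -50.1] z 115.0
trig123 8 x [-11.7  -3.6  10.9] y [-48.8 -48.  -45.2] z 129.7
trig131 12 x [-12.3  -7.    8.3] y [-47.5 -46.1 -37.4] z 134.7
trig139 12 x [-11.4  -2.8   9.3] y [-46.2 -44.5 -31.9] z 142.9
trig145 78 x [-11.2  -0.1  11.4] y [-43.5 -37.3 -32. ] z 151.8
housing 111 x [-24.8 -14.3  26.1] y [-72.4 -59.  -41. ] z 85.8
rel 193 x [-15.5   0.6  17.2] y [-152.1 -140.7 -123. ] z 75.3
30 43.9 | 34 43.9 | 38 42.1 | 42 42.8 | 46 28.3 | 50 15.6 | 54 44.0 | 58 45.2 | 62 45.2 | 66 45.2 | 70 46.1 | 74 45.5 | 78 44.4 | 82 15.4 | 86 15.8 | 90 16.2 | 94 16.7 | 98 17.2 | 102 16.3 | 106 17.5 | 110 16.4 | 114 32.3 | 118 48.1 | 122 48.1 | 126 51.9 | 130 52.5 | 134 53.5 | 138 52.0 |
```

The frame is consistent: mould centre, pad face, landing and plate widths all match. The knob is at clamp y ≈ -37.5 mm, so ram travel is about 4.5 mm. The trigger leans forward, with its top face at about knob y -32. I'll start the strokes with shut fingers, pushing with their flat side.

```bash
cat >> h.py <<'E'
KN=np.array([.5119,.3092]); OR=KN+YC*0.0375   # clamp origin
def W(x,y,z): # clamp mm -> world
    return np.r_[OR+XC*x/1000+YC*y/1000,z/1000]
def C(p): 
    d=np.asarray(p)[:2]-OR; return np.round([d@XC*1000,d@YC*1000,p[2]*1000],1)
Q=R.from_matrix(np.c_[np.r_[XC,0],np.r_[-YC,0],[0,0,-1]]).as_quat()
def fc(o): f=o["force"];return np.round([f[:2]@XC,f[:2]@YC,f[2]],1)
E
python3 - <<'E'
from h import *
from plant import ctrl
ctrl.move_gripper(0.0)
ctrl.movep(W(0,-48,190),Q)
print(C(ctrl.get_obs()["tool_pos"]),fc(ctrl.get_obs()))
i=ctrl.get_image("scene");cv2.imwrite("pics/s1.png",cv2.resize(i["color"][120:330,180:400],None,fx=2.7,fy=2.7))
ctrl.servo_line(W(0,-48,131),0.1,guard=8)
o=ctrl.get_obs();print(C(o["tool_pos"]),fc(o),o["clock"])
E
```

```text
[ -0.5 -47.1 190. ] [-0.1  0.2  0.3]
[  0.3 -47.8 131.5] [-0.2  0.2 -0.6] 2.9667
```

View pics/s1.png

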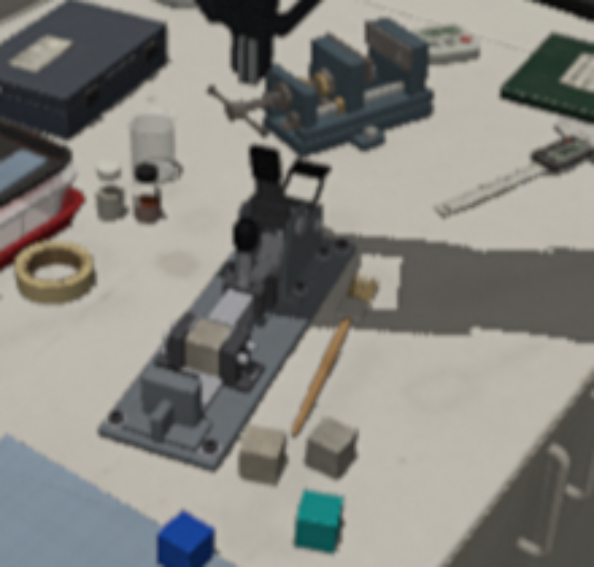

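```bash
python3 - <<'E'
from h import *
from plant import ctrl
o=ctrl.get_obs()
for n in("scene","top"):
    i=ctrl.get_image(n);print(n,proj(i,o["tool_pos"]),proj(i,W(0,-70,150)))
    c=i["color"].copy();u,v=map(int,proj(i,o["tool_pos"]));cv2.circle(c,(u,v),2,(0,0,255),-1)
    c=c[100:300,180:400];cv2.imwrite(f"pics/{n}2.png",cv2.resize(c,None,fx=3,fy=3))
E
```

```text
scene (np.float64(271.6699425872998), np.float64(188.89287705997234)) (np.float64(276.1865607827961), np.float64(176.13905720399393))
top (np.float64(301.2986615064848), np.float64(185.19947354907075)) (np.float64(312.89624248908933), np.float64(181.58230791245808))
```

View pics/scene2.png

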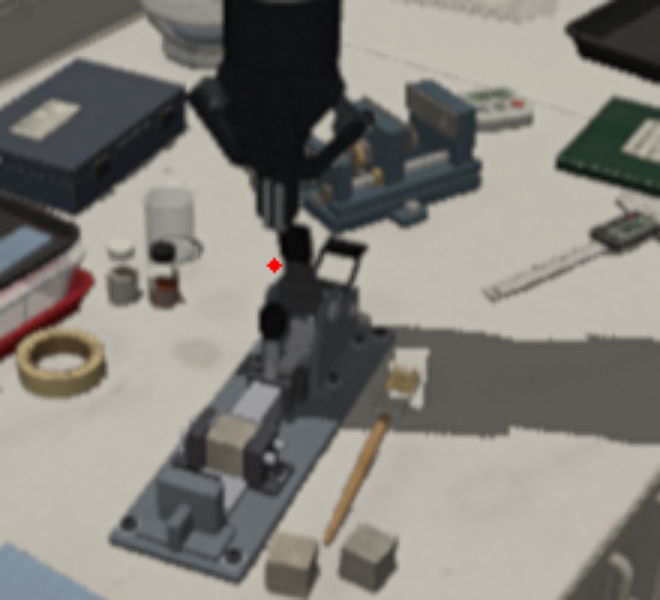

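View pics/top2.png

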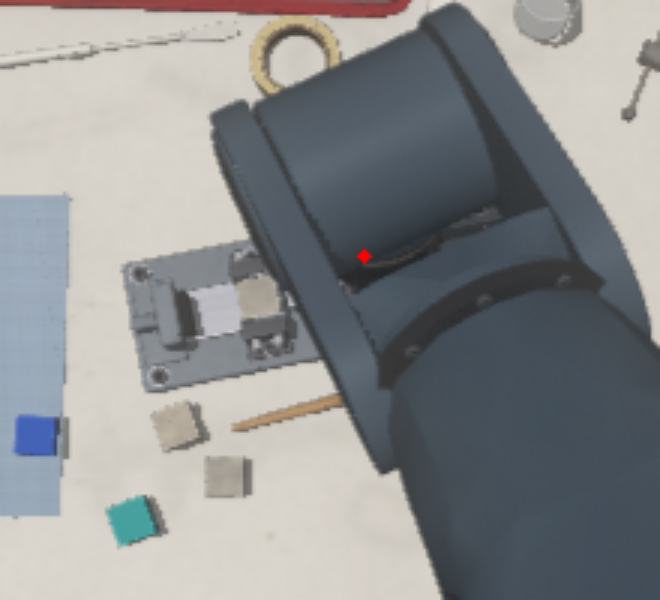

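```bash
python3 - <<'E'
from h import *
from plant import ctrl
o=ctrl.get_obs();print(o["gripper_width"],o["tool_pos"],o["tool_rot"])
i=ctrl.get_image("scene");P=cloud(i)
for v in range(160,200,3):
    print(v,[ (C(P[v,u]).astype(int).tolist() if P[v,u,0]==P[v,u,0] else None) for u in range(264,288,4)])
E
```

```text
0.00012210125795724563 [0.5144992  0.29917983 0.13182752] [ 9.94518519e-01  1.04558177e-01  6.64480603e-04 -2.49460754e-04]
160 [[120, -276, 52], [4, -37, 204], [-2, -39, 204], [-12, -37, 207], [-14, -53, 200], [-29, -36, 212]]
163 [[119, -275, 44], [3, -35, 198], [-4, -37, 199], [-10, -43, 197], [-14, -53, 193], [90, -341, 17]]
166 [[144, -330, 0], [3, -35, 191], [-4, -37, 192], [-11, -40, 193], [-13, -55, 185], [83, -326, 17]]
169 [[138, -317, 0], [4, -37, 183], [-4, -37, 185], [-11, -40, 185], [100, -338, -2], [83, -324, 9]]
172 [[131, -302, 0], [4, -37, 176], [-4, -36, 179], [-10, -42, 177], [92, -319, 0], [82, -323, 1]]
175 [[124, -286, 1], [3, -35, 171], [-3, -38, 170], [0, -71, 152], [-7, -72, 153], [77, -311, 0]]
178 [[118, -273, 0], [109, -278, 0], [10, -73, 140], [0, -68, 146], [-7, -72, 146], [71, -296, 0]]
181 [[110, -255, 4], [102, -263, 1], [92, -265, 2], [0, -71, 137], [-8, -71, 139], [-11, -86, 132]]
184 [[106, -246, 0], [98, -253, 0], [89, -260, -2], [1, -74, 128], [-7, -74, 130], [-13, -82, 127]]
187 [[100, -234, 0], [91, -239, 0], [80, -237, 4], [3, -79, 116], [-4, -82, 117], [54, -254, 1]]
190 [[95, -221, 0], [85, -224, 1], [76, -229, 0], [5, -83, 106], [-5, -80, 111], [-11, -87, 108]]
193 [[89, -208, 0], [78, -210, 2], [19, -96, 87], [6, -87, 96], [-3, -84, 100], [-11, -88, 100]]
196 [[84, -198, 0], [74, -198, 2], [17, -90, 83], [6, -87, 88], [-4, -84, 93], [-11, -87, 93]]
199 [[78, -184, 0], [21, -77, 82], [16, -88, 77], [7, -89, 78], [-3, -86, 84], [-12, -86, 86]]
```

```bash
python3 - <<'E'
from h import *
i=load("scene0");P=cloud(i)
m=(P[...,2]>0.1)&(P[...,0]>.1)&(P[...,0]<.4)&(P[...,1]>.4)&(P[...,1]<.6)
q=P[m];print(np.sort(q[:,2])[:10]); k=q[q[:,2]<np.sort(q[:,2])[0]+.03];print(k[::6].round(3))
print(C(cloud(load("top0"))[182,316]))
E
```

```text
[0.24328554 0.24379135 0.24396665 0.24427579 0.24470145 0.24473514
 0.2450018  0.24501072 0.24560258 0.24598817]
[[0.234 0.446 0.269]
 [0.231 0.45  0.269]
 [0.227 0.451 0.269]
 [0.231 0.449 0.265]
 [0.213 0.445 0.271]
 [0.223 0.456 0.27 ]
 [0.229 0.451 0.263]
 [0.218 0.457 0.272]
 [0.233 0.449 0.259]
 [0.221 0.457 0.269]
 [0.212 0.457 0.272]
 [0.229 0.45  0.259]
 [0.216 0.458 0.27 ]
 [0.212 0.444 0.263]
 [0.223 0.455 0.263]
 [0.213 0.456 0.267]
 [0.228 0.452 0.257]
 [0.217 0.458 0.266]
 [0.213 0.445 0.259]
 [0.224 0.453 0.258]
 [0.214 0.457 0.264]
 [0.232 0.449 0.25 ]
 [0.22  0.456 0.259]
 [0.212 0.455 0.262]
 [0.228 0.451 0.251]
 [0.216 0.459 0.261]
 [0.212 0.445 0.255]
 [0.221 0.455 0.255]
 [0.212 0.456 0.259]
 [0.225 0.453 0.25 ]
 [0.214 0.458 0.258]
 [0.226 0.453 0.247]
 [0.215 0.459 0.256]
 [0.225 0.453 0.246]
 [0.213 0.458 0.255]
 [0.22  0.456 0.249]
 [0.212 0.453 0.25 ]
 [0.214 0.456 0.249]
 [0.214 0.459 0.25 ]
 [0.215 0.458 0.246]
 [0.27  0.54  0.269]
 [0.266 0.543 0.272]
 [0.267 0.543 0.269]
 [0.258 0.54  0.271]
 [0.268 0.541 0.265]
 [0.258 0.543 0.272]
 [0.252 0.537 0.271]
 [0.262 0.546 0.27 ]
 [0.256 0.541 0.27 ]
 [0.271 0.541 0.261]
 [0.26  0.544 0.268]
 [0.253 0.54  0.269]
 [0.267 0.543 0.262]
 [0.258 0.541 0.265]
 [0.252 0.537 0.266]
 [0.263 0.544 0.263]
 [0.256 0.54  0.264]
 [0.269 0.542 0.257]
 [0.259 0.542 0.262]
 [0.253 0.537 0.262]
 [0.262 0.545 0.261]
 [0.256 0.54  0.26 ]
 [0.266 0.544 0.257]
 [0.259 0.538 0.256]
 [0.252 0.536 0.258]
 [0.259 0.542 0.256]
 [0.253 0.536 0.256]
 [0.259 0.539 0.253]
 [0.262 0.544 0.253]
 [0.254 0.541 0.255]
 [0.259 0.541 0.251]
 [0.252 0.536 0.251]
 [0.254 0.539 0.25 ]
 [0.254 0.541 0.249]
 [0.255 0.539 0.246]]
[ -2.2 -75.5 151.8]
```

The picture and depth show the real fingertips about 35 mm above the reported TCP. The start view shows the same offset, and y and x agree. I'll treat the tip as TCP + 35 mm in z, descend guarded, and re-check.

```bash
python3 - <<'E'
from h import *
from plant import ctrl
print(ctrl.servo_line(W(0,-48,98),0.08,guard=5))
o=ctrl.get_obs();print(C(o["tool_pos"]),fc(o),o["clock"])
i=ctrl.get_image("scene");P=cloud(i)
for v in range(175,196,2):
    print(v,[ (C(P[v,u]).astype(int).tolist() if P[v,u,0]==P[v,u,0] else None) for u in range(262,286,3)])
cv2.imwrite(f"pics/s3.png",cv2.resize(i["color"][120:280,200:360],None,fx=4,fy=4)[:600])
E
```

```text
False
[ -0.  -48.   97.7] [ 0.4 -0.1  0. ] 3.675
175 [[129, -284, 1], [13, -43, 164], [4, -38, 168], [0, -41, 168], [-9, -36, 173], [-13, -40, 172], [-6, -74, 152], [-28, -35, 179]]
177 [[123, -272, 3], [13, -42, 159], [3, -36, 165], [-2, -38, 166], [-8, -39, 167], [-13, -42, 166], [-8, -71, 149], [-13, -75, 148]]
179 [[120, -264, 2], [12, -42, 155], [4, -36, 160], [-2, -37, 161], [-6, -43, 159], [-13, -40, 163], [-8, -70, 145], [-14, -72, 145]]
181 [[116, -256, 1], [13, -42, 150], [4, -38, 155], [-2, -36, 157], [-7, -41, 156], [-14, -40, 158], [-8, -70, 140], [-13, -74, 139]]
183 [[112, -248, 1], [13, -43, 144], [4, -37, 150], [-2, -37, 152], [-7, -42, 150], [-13, -42, 152], [-8, -71, 134], [-13, -76, 133]]
185 [[109, -241, 0], [100, -241, 2], [5, -40, 144], [-1, -39, 146], [-6, -42, 145], [-14, -41, 148], None, [-12, -78, 126]]
187 [[105, -231, 1], [97, -233, 1], [3, -36, 141], [-1, -40, 140], [-6, -42, 140], [-14, -40, 144], [-5, -78, 119], [-11, -80, 120]]
189 [[102, -224, 0], [96, -230, -1], [4, -38, 135], [-3, -35, 139], [-6, -43, 135], [3, -83, 109], [-4, -81, 113], [-10, -84, 112]]
191 [[97, -214, 1], [91, -220, -1], [82, -217, 3], [76, -222, 1], [13, -92, 96], [3, -85, 103], [-2, -87, 103], [-11, -83, 108]]
193 [[93, -206, 0], [85, -205, 3], [78, -209, 3], [74, -217, 0], [11, -87, 94], [4, -88, 95], [-3, -84, 100], [-10, -84, 102]]
195 [[89, -197, 1], [83, -201, 0], [75, -202, 2], [19, -89, 86], [10, -85, 90], [3, -85, 93], [-4, -83, 95], [-10, -84, 97]]
```

View pics/s3.png

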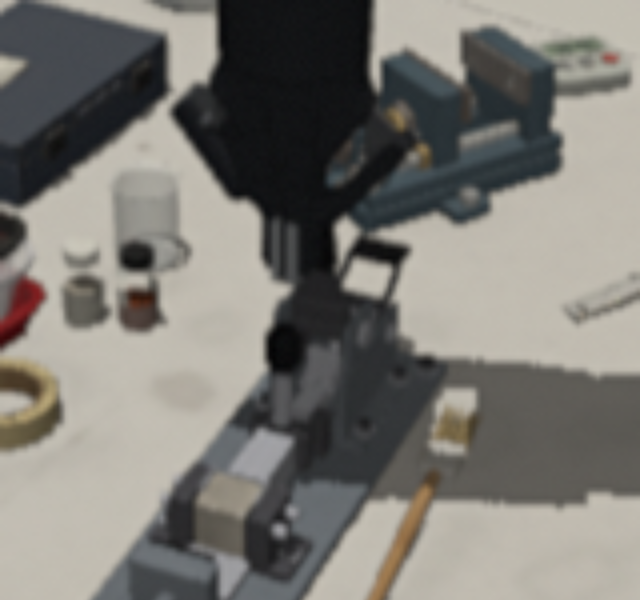

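The tip is now confirmed at z≈134 and x −14..13, facing the trigger. First stroke.

```bash
python3 - <<'E'
from h import *
from plant import ctrl
for y in (-60,-68,-76,-84,-90,-95,-98):
    g=ctrl.servo_line(W(0,y,97),0.05,guard=22)
    o=ctrl.get_obs();print(g,C(o["tool_pos"]),fc(o),o["clock"])
    if g: break
i=ctrl.get_image("scene");P=cloud(i)
cv2.imwrite(f"pics/s4.png",cv2.resize(i["color"][120:280,200:360],None,fx=4,fy=4)[:600])
E
```

```text
False [  0.1 -60.3  97.1] [ 0.6  1.  -0.5] 4.1167
False [  0.1 -68.3  97. ] [0.8 1.6 0.1] 4.425
False [  0.1 -76.2  97.1] [1.2 2.1 1.6] 4.7333
False [  0.1 -84.   97.1] [0.3 1.2 1.8] 5.0417
False [  0.  -89.7  96.9] [ 1.1  4.9 -0.8] 5.3083
False [ -0.1 -94.1  96.8] [ 1.4  7.3 -1.6] 5.5583
False [ -0.1 -94.4  96.8] [ 2.6 25.5 -2.9] 5.8083
```

View pics/s4.png

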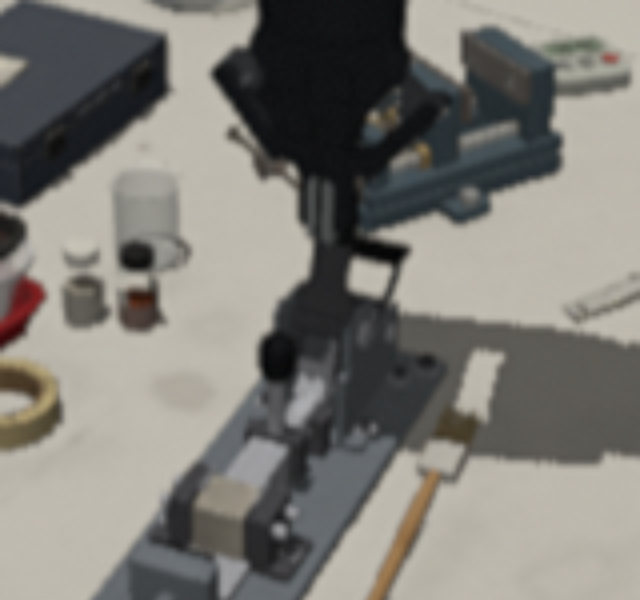

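The trigger bottoms out at TCP y −94.3, with 5–7 N during the drive. Two more full strokes are safe, since travel stays at or below about 28 mm. I'll track the knob after each.

```bash
cat >> h.py <<'E'
def knob(i):
    P=cloud(i);d=P[...,:2]-OR;x=d@XC*1000;y=d@YC*1000;z=P[...,2]*1000
    m=(z>90)&(z<106)&(abs(x)<14)&(y>-56)&(y<25);m[:, :]&=True
    return len(y[m]),np.round([np.median(x[m]),np.median(y[m]),np.percentile(y[m],90),np.median(z[m])],1)
E
python3 - <<'E'
from h import *
from plant import ctrl
print("before any",knob(load("scene0")))
def back():
    ctrl.servo_line(W(0,-54,97),0.12)
back(); print(knob(ctrl.get_image("scene")))
for k in range(2):
    g=ctrl.servo_line(W(0,-84,97),0.1,guard=20);o1=ctrl.get_obs()
    g=ctrl.servo_line(W(0,-95.5,97),0.06,guard=20);o=ctrl.get_obs()
    print(g,fc(o1),C(o["tool_pos"]),fc(o),end=" ");back()
    o=ctrl.get_obs();print(fc(o),o["clock"],knob(ctrl.get_image("scene")))
E
```

```text
before any (69, array([ -2.7, -32.5, -28.7, 100.5]))
(69, array([ -3.7, -24.8, -21.4,  98.4]))
False [0.4 2.9 1.2] [  0.1 -94.2  96.9] [ 0.8  8.6 -0.5] [-0.   0.3  0.5] 7.7167 (71, array([ -3.7, -16.1, -13. ,  99.8]))
False [0.2 2.3 3.1] [  0.1 -94.2  96.9] [1.2 8.7 0.5] [ 0.5  0.4 -0.1] 9.0583 (81, array([-3.7, -8.2, -4.4, 99.7]))
```

Exactly 8 mm per stroke; travel is now ≈28.5 mm. One more full stroke, then gentle ones guarded at 11 N.

```bash
python3 - <<'E'
from h import *
from plant import ctrl
def back():
    ctrl.servo_line(W(0,-54,97),0.12)
g=ctrl.servo_line(W(0,-84,97),0.1,guard=18);o1=ctrl.get_obs()
g=ctrl.servo_line(W(0,-95.3,97),0.06,guard=18);o=ctrl.get_obs()
print(g,fc(o1),C(o["tool_pos"]),fc(o));back();print(knob(ctrl.get_image("scene")))
for y in (-76,-82,-86,-90,-94,-95):
    g=ctrl.servo_line(W(0,y,97),0.08 if y==-76 else 0.03,guard=9);o=ctrl.get_obs()
    print(g,C(o["tool_pos"]),fc(o),o["clock"])
    if g or fc(o)[1]>9: break
i=ctrl.get_image("scene");print(knob(i))
cv2.imwrite(f"pics/s5.png",cv2.resize(i["color"][120:280,200:360],None,fx=4,fy=4)[:600])
E
```

```text
True [0.6 2.  1. ] [  0.  -93.9  96.8] [0.7 4.6 1.9]
(79, array([-3.4, -0.2,  3.4, 99.8]))
False [  0.2 -76.7  97.1] [1.4 0.8 0.3] 10.8083
False [  0.1 -81.9  97.2] [0.8 2.3 2.3] 11.1583
False [  0.1 -86.   97.1] [2.  3.4 2.9] 11.4417
False [ -0.  -90.1  96.9] [ 0.2  1.9 -0.7] 11.725
False [ -0.2 -93.9  96.8] [ 0.5  4.9 -1.1] 12.0083
False [ -0.2 -94.   96.8] [ 2.1 10.6 -2.3] 12.2583
(78, array([-3.8,  7.9, 11.5, 99.8]))
```

View pics/s5.png

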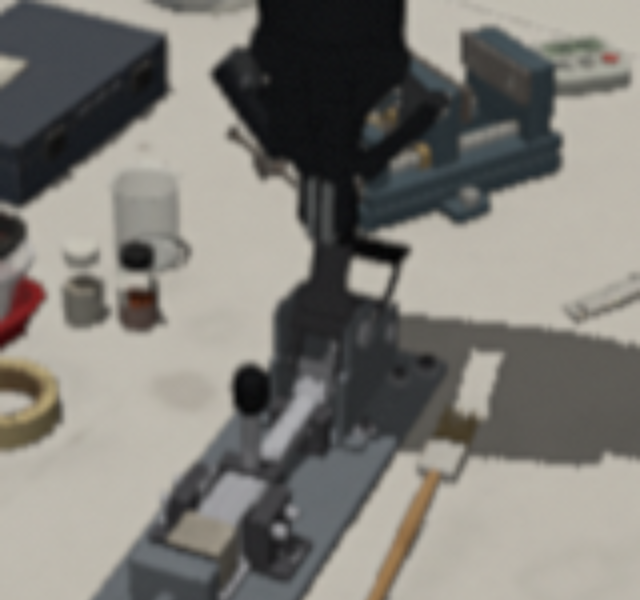

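Travel is now ≈44.9 mm, the cube is out of the mould on the landing at (205,530), and the trigger is at its stop. Next is a slow feeling stroke for the nip.

```bash
python3 - <<'E'
from h import *
from plant import ctrl
ctrl.servo_line(W(0,-54,97),0.12);o=ctrl.get_obs();print(fc(o),knob(ctrl.get_image("scene")))
ctrl.servo_line(W(0,-66,97),0.1,guard=9)
y=-66
while y>-95.5:
    y-=1.5
    g=ctrl.servo_line(W(0,y,97),0.02,guard=8);
    fs=[]
    for _ in range(3): ctrl.hold(0.02);fs.append(fc(ctrl.get_obs())[1])
    f=np.median(fs);o=ctrl.get_obs();print(g,y,C(o["tool_pos"]),f,round(o["clock"],2))
    if f>9.5: break
i=ctrl.get_image("scene");print(knob(i))
E
```

```text
[ 0.7  0.4 -0.2] (74, array([-4.5,  8.3, 10.8, 99.2]))
False -67.5 [ -0.  -67.4  97. ] 0.7 13.42
False -69.0 [  0.1 -68.9  97.1] 1.5 13.72
False -70.5 [  0.  -70.5  97. ] 1.3 14.02
False -72.0 [  0.1 -72.   97.1] 2.7 14.32
False -73.5 [  0.1 -73.4  97.1] 3.8 14.62
False -75.0 [  0.1 -74.9  97.1] 5.1 14.92
False -76.5 [  0.1 -76.2  97.2] 6.3 15.22
False -78.0 [  0.1 -77.4  97.3] 7.3 15.52
False -79.5 [  0.2 -78.5  97.4] 11.0 15.82
(68, array([-4.4,  9.2, 12.2, 98.4]))
```

```bash
python3 - <<'E'
from h import *
from plant import ctrl
def f(): 
    l=[]
    for _ in range(6): ctrl.hold(0.03);l.append(fc(ctrl.get_obs())[1])
    return np.round(l,1)
a=f();print(a)
if np.median(a)<11:
    ctrl.servo_line(W(0,-80.2,97),0.02,guard=4);print(f(),C(ctrl.get_obs()["tool_pos"]))
i=ctrl.get_image("scene");print(knob(i),ctrl.get_obs()["clock"])
cv2.imwrite(f"pics/s6.png",cv2.resize(i["color"][180:300,200:330],None,fx=4.5,fy=4.5))
E
```

```text
[10.7 10.7 10.9  9.9 10.  11.2]
[12.2 11.3 12.2 12.  12.6 12.3] [  0.2 -78.9  97.4]
(75, array([-3.9,  9.2, 12.4, 99.6])) 16.5667
```

View pics/s6.png

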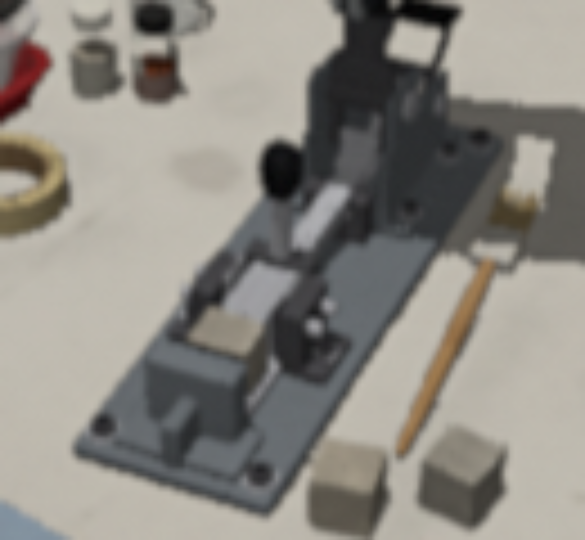

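Nip is steady at about 12 N at the grip (≈21 N on the cube), and the cube is seated against the jaw. I'll back off and refine the release pad location.

```bash
python3 - <<'E'
from h import *
t=load("top0");P=cloud(t)[150:290,200:400].reshape(-1,3)
c=np.array([C(p) for p in P])
for y in range(-200,-150,3):
    m=(abs(c[:,1]-y)<1.5)&(c[:,2]>40)&(abs(c[:,0])<30)
    if m.sum(): print(y,m.sum(),np.percentile(c[m,0],[0,100]),np.median(c[m,2]),np.std(c[m,2]).round(1))
from plant import ctrl
ctrl.servo_line(W(0,-54,97),0.12)
ctrl.servo_line(W(0,-54,150),0.2)
o=ctrl.get_obs();print(fc(o),knob(ctrl.get_image("scene")),o["clock"])
E
```

```text
-191 5 [-10.2   8.5] 74.7 1.2
-188 23 [-15.5  17.8] 75.9 1.7
-185 26 [-15.5  17.2] 75.65 2.5
-182 20 [-14.8  16.7] 75.3 1.5
-179 23 [-14.1  17.2] 74.8 1.5
-176 25 [-16.1  17.9] 75.3 2.0
-173 24 [-15.1  16.2] 75.94999999999999 6.6
-170 27 [-15.5  17.2] 75.2 6.6
-167 9 [-15.6  15.7] 74.2 10.8
-164 9 [-16.   17.4] 68.4 4.0
-161 5 [-16.1  15.8] 68.5 10.5
-158 7 [-15.6  17.1] 66.8 1.4
-155 16 [-21.9  21.3] 59.0 5.8
-152 29 [-22.   23.7] 59.1 4.0
[-0.1  0.2 -0.3] (80, array([ -4. ,   7.7,  11. , 100.1])) 17.35
```

```bash
python3 - <<'E'
from h import *
from plant import ctrl
ctrl.servo_line(W(0,-179,150),0.25)
ctrl.servo_line(W(0,-179,48),0.2,guard=8)
for z in (42,38,34,30,26,23,21,19,17):
    g=ctrl.servo_line(W(0,-179,z),0.04,guard=20);o=ctrl.get_obs();print(g,z,C(o["tool_pos"]),fc(o),round(o["clock"],2))
    if g or fc(o)[2]>18: break
i=ctrl.get_image("scene");print(knob(i))
cv2.imwrite(f"pics/s7.png",cv2.resize(i["color"][120:300,200:360],None,fx=3.3,fy=3.3))
E
```

```text
False 42 [   0.2 -179.    42.4] [ 1.3 -0.3  0. ] 19.01
False 38 [   0.3 -179.1   38.2] [1.2 0.1 1.5] 19.26
False 34 [ 1.00e-01 -1.79e+02  3.40e+01] [ 0.5 -1.2  2. ] 19.51
False 30 [  -0.2 -178.9   29.9] [ 1.9 -0.8  0.7] 19.76
False 26 [  -0.2 -178.8   25.8] [0.3 0.7 0.7] 20.01
False 23 [   0.  -179.2   23.3] [-2.  -3.9  8.3] 20.26
False 21 [   0.2 -179.5   22. ] [-4.8 -5.1 14.2] 20.51
False 19 [   0.3 -179.7   20.5] [-6.8 -7.6 21.7] 20.76
(75, array([-4.8,  8.6, 12.1, 98.9]))
```

View pics/s7.png

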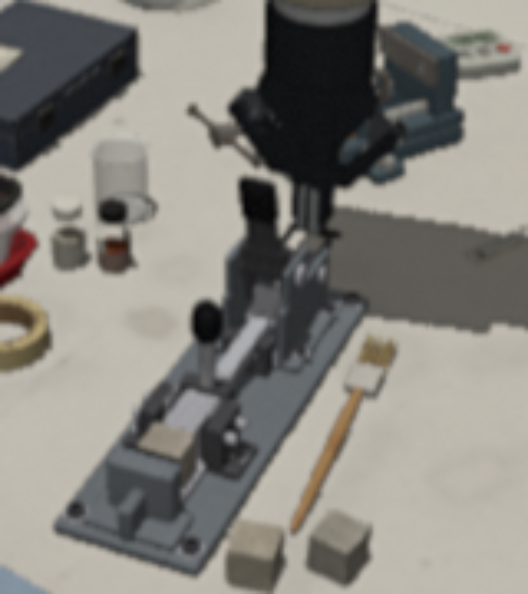

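```bash
python3 - <<'E'
from h import *
from plant import ctrl
i=ctrl.get_image("scene");P=cloud(i)
d=P[...,:2]-OR;x=d@XC*1000;y=d@YC*1000;z=P[...,2]*1000
m=(y<-160)&(y>-200)&(abs(x)<30)&(z>20)
vs,us=np.where(m)
for v in range(vs.min(),vs.max()+1,3):
    r=[(u,int(x[v,u]),int(y[v,u]),int(z[v,u])) for u in us[vs==v][::3]]
    print(v,r)
cv2.imwrite("pics/s8.png",cv2.resize(i["color"][160:215,270:320],None,fx=10,fy=10))
o=ctrl.get_obs();print(fc(o),o["moment"])
E
```

```text
119 [(np.int64(283), 25, -162, 234)]
122 [(np.int64(283), 24, -161, 228), (np.int64(308), -28, -169, 235)]
125 [(np.int64(303), -21, -160, 230), (np.int64(307), -28, -166, 229)]
128 []
131 []
134 []
137 []
140 []
143 [(np.int64(281), 29, -166, 174)]
146 [(np.int64(282), 28, -169, 165), (np.int64(285), 21, -170, 166), (np.int64(288), 14, -168, 169), (np.int64(306), -28, -166, 180)]
149 [(np.int64(282), 27, -168, 159), (np.int64(285), 21, -170, 159), (np.int64(288), 13, -167, 162), (np.int64(291), 6, -169, 163), (np.int64(294), 1, -172, 162), (np.int64(297), -7, -167, 167), (np.int64(300), -13, -172, 166), (np.int64(303), -20, -169, 169), (np.int64(306), -27, -170, 170)]
152 [(np.int64(282), 28, -170, 150), (np.int64(286), 15, -162, 157), (np.int64(289), 8, -160, 159), (np.int64(292), 3, -167, 157), (np.int64(295), -2, -169, 158), (np.int64(298), -12, -161, 164), (np.int64(302), -19, -166, 163), (np.int64(305), -26, -168, 163)]
155 [(np.int64(283), 25, -169, 143), (np.int64(287), 13, -162, 150), (np.int64(290), 7, -166, 149), (np.int64(293), 2, -172, 147), (np.int64(296), -6, -165, 153
[... 1866 characters left out ...]
 (np.int64(294), -3, -169, 88), (np.int64(297), -8, -175, 85), (np.int64(300), -13, -180, 84)]
182 [(np.int64(288), 13, -176, 71), (np.int64(291), 3, -169, 78), (np.int64(294), -4, -167, 81), (np.int64(297), -9, -172, 79)]
185 [(np.int64(288), 12, -172, 65), (np.int64(291), 2, -167, 70), (np.int64(294), -3, -169, 72), (np.int64(297), -9, -173, 71), (np.int64(300), -13, -184, 65)]
188 [(np.int64(287), 15, -176, 54), (np.int64(290), 5, -169, 61), (np.int64(293), 0, -171, 61), (np.int64(296), -7, -173, 62)]
191 [(np.int64(285), 15, -163, 53), (np.int64(297), -7, -180, 49), (np.int64(300), -16, -176, 54)]
194 [(np.int64(297), -15, -161, 54)]
[-6.6 -6.5 21.9] [-1.39495875  0.82905774 -0.0364129 ]
```

View pics/s8.png

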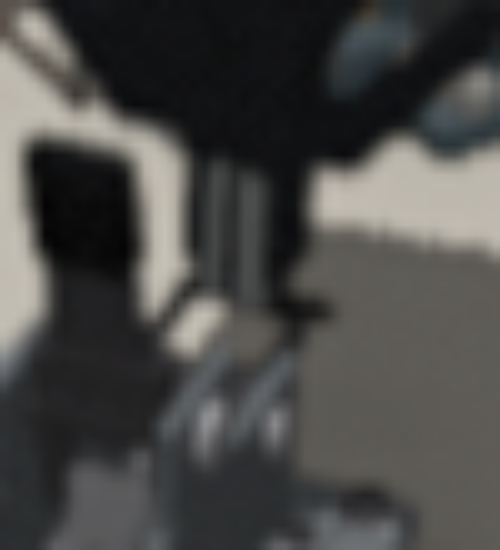

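The pad sits under the fingertips at z≈57, fully down (TCP 20.5 + 36), held at 22 N. I'll lift, check that the lever stayed down, and then go to the +y side of the knob.

```bash
python3 - <<'E'
from h import *
from plant import ctrl
ctrl.servo_line(W(0,-179,150),0.2)
ctrl.servo_line(W(0,36,150),0.25)
i=ctrl.get_image("scene");P=cloud(i)
d=P[...,:2]-OR;x=d@XC*1000;y=d@YC*1000;z=P[...,2]*1000
m=(y<-166)&(y>-195)&(abs(x)<17)&(z>30);print("pad z",m.sum(),np.percentile(z[m],[5,50,95]) if m.sum() else None)
g=ctrl.servo_line(W(0,36,57),0.15,guard=8)
o=ctrl.get_obs();print(g,C(o["tool_pos"]),fc(o),o["clock"])
i=ctrl.get_image("scene");
cv2.imwrite(f"pics/s9.png",cv2.resize(i["color"][120:300,200:360],None,fx=3.3,fy=3.3))
E
```

```text
pad z 57 [52.4427934  57.14509195 59.86058151]
False [ 0.6 36.  57.9] [-0.2  0.3 -0.4] 23.4917
```

View pics/s9.png

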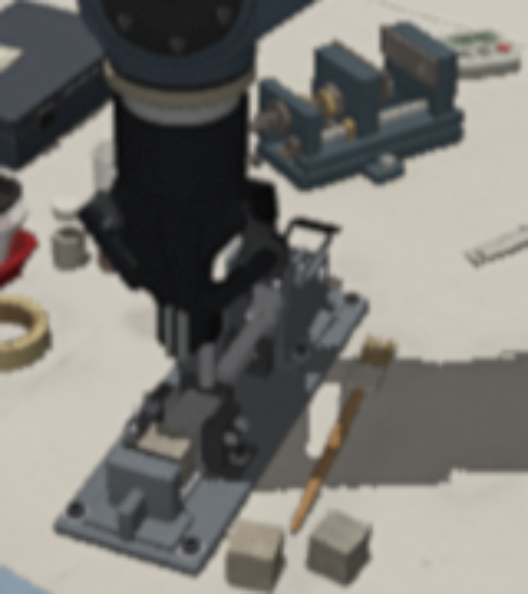

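The lever stayed down (pad z 57 ≈ 75 − 17), and the fingers are in front of the knob. I'll push the ram back.

```bash
python3 - <<'E'
from h import *
from plant import ctrl
for y in (24,10,-4,-14,-18,-21,-23,-25,-27):
    g=ctrl.servo_line(W(0,y,57),0.05,guard=16);o=ctrl.get_obs();print(g,y,C(o["tool_pos"]),fc(o),round(o["clock"],2))
    if g or fc(o)[1]>14: break
E
```

```text
False 24 [ 0.2 23.6 57.3] [0.2 0.8 0.1] 23.93
False 10 [-0.   9.8 57. ] [-1.   0.  -0.6] 24.37
False -4 [ 0.  -4.1 57. ] [-0.6  0.5 -0.1] 24.8
False -14 [  0.  -14.1  57. ] [ 0.9  0.3 -0. ] 25.15
False -18 [  0.  -18.1  57. ] [-0.3 -0.7  0.6] 25.4
False -21 [ -0.  -21.2  57. ] [-0.7 -0.   0.9] 25.65
False -23 [  0.  -21.9  57.1] [-0.4  7.7 -0.2] 25.9
False -25 [  0.1 -22.1  57.2] [ 0.  19.2 -3.5] 26.15
```

It stopped at −22, as predicted for travel 0. I'll retreat and look.

```bash
python3 - <<'E'
from h import *
from plant import ctrl
ctrl.servo_line(W(0,-10,57),0.1)
ctrl.servo_line(W(0,-10,180),0.2)
ctrl.movep(W(-190,-150,260),Q)
o=ctrl.get_obs();print(o["clock"],fc(o))
i=ctrl.get_image("scene");print(knob(i))
cv2.imwrite(f"pics/s10.png",cv2.resize(i["color"][120:300,200:360],None,fx=3.3,fy=3.3))
t=ctrl.get_image("top");cv2.imwrite("pics/t10.png",cv2.resize(t["color"][150:290,200:400],None,fx=4,fy=4))
np.savez("top10.npz",**t)
P=cloud(t)[150:290,200:400].reshape(-1,3);c=np.array([C(p) for p in P])
m=(abs(c[:,0])<10)
for y in range(-2,84,3): 
    k=m&(abs(c[:,1]-y)<1.5);print(y,np.round(np.median(c[k,2]),0),end=" | ")
k=(c[:,2]>100)&(c[:,2]<112)&(abs(c[:,0])<14)&(abs(c[:,1]+42)<16);print("\nknob",k.sum(),c[k].mean(0))
k=(c[:,1]<-166)&(c[:,1]>-195)&(abs(c[:,0])<17)&(c[:,2]>30);print("pad",np.median(c[k,2]))
E
```

```text
28.2 [0.6 0.8 0.1]
(71, array([ -3.3, -35.9, -32. ,  99.8]))
-2 44.0 | 1 43.0 | 4 41.0 | 7 13.0 | 10 11.0 | 13 17.0 | 16 16.0 | 19 16.0 | 22 17.0 | 25 15.0 | 28 17.0 | 31 17.0 | 34 16.0 | 37 17.0 | 40 16.0 | 43 18.0 | 46 17.0 | 49 42.0 | 52 46.0 | 55 45.0 | 58 44.0 | 61 45.0 | 64 45.0 | 67 46.0 | 70 46.0 | 73 45.0 | 76 44.0 | 79 47.0 | 82 48.0 | 
knob 69 [  0.22318841 -41.71304348 105.16811594]
pad 55.9
```

View pics/s10.png

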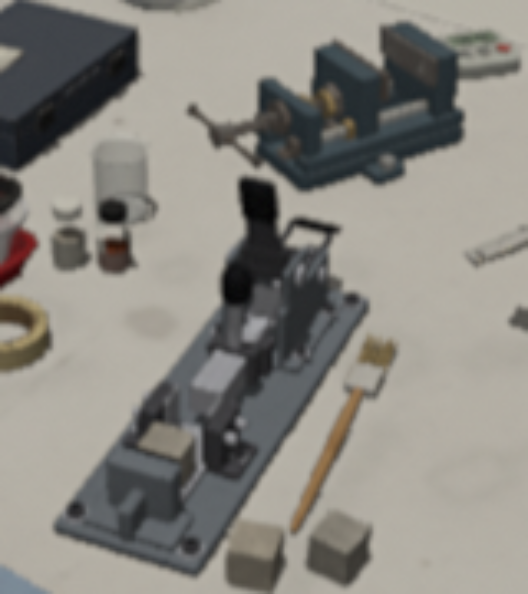

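View pics/t10.png

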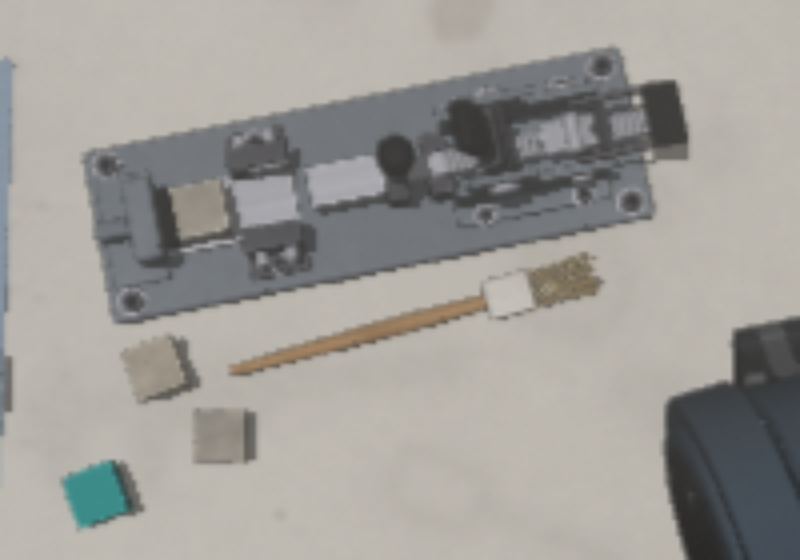

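The views show the cube whole on the landing by the pad at crop (200,208). The mould is empty, the knob is at y = −41.7 mm (fully back), the lever is down, and the bystanders are where they were.

```bash
python3 - <<'E'
from plant import ctrl
print(ctrl.close_job(),ctrl.get_obs()["clock"])
E
```

```text
the job is handed in; nothing more can be done
the job is handed in; nothing more can be done
```

I demoulded the cube and handed the job in at about 28 s.

- **Nipping:** it took five full trigger strokes (8 mm of ram each) and one slow feeling stroke. I stopped pulling at a steady 12 N or so at the grip, which by the given ratio is about 21 N on the cube. That stays well under the 40 N crumbling limit.
- **Releasing:** I pressed the lever to its stop and it stayed down. I then pushed the ram back by its knob with shut fingers until it hit its end stop.

**Last checks:**
- The knob is at y = −41.7 mm in the clamp frame, where −42 is fully back.
- The mould is empty, and the cube stands whole on the landing at about y = 49–77 mm, in front of the pad.
- The release pad reads z ≈ 56–57 mm, about 17 mm or slightly more below where it started.
- The brush and the other two cubes look unmoved, and the robot is clear of everything.

**What disagreed:**
- The real fingertips sat about 35 mm above the reported tool point, seen in two views. I corrected all heights for this.
- The wrist force read close to zero while the lever and the ram were moving, where 3–10 N and about 4 N were expected. It rose only at their stops, so I confirmed both results from the images.

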